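# Clear the forgotten screwdriver and close up the car radio

## Task

Somebody left a screwdriver inside the opened car radio. Take it out and lay it in the steel tool tray, then fold the raised disc deck gently down until it lies flat in the radio, and finally slide the retaining latch all the way across so that it holds the deck shut. Lean neither the fingers nor the tool hard on the circuit board, do not let the deck slam, and leave the other things on the bench where they are.

Things in the scene. Friction and masses are not known exactly. Their poses are not given: they have to be found in the camera images.
- radio: opened car radio: sheet-metal box, 160 mm deep (its x axis, front at -x), 178 mm wide (y), fixed to the bench. Walls 2 mm thick, 46 mm high (48 mm on the +y side); open on top. Origin: centre of its underside, on the bench. A black heat sink sticks out 20 mm behind its +x wall. Its -y wall carries an 18 mm wide outward flange (top at z 46 mm) with the latch on it
- board: green circuit board fixed in the bottom of the radio, its top 12 mm above the bench; white connectors and capacitors up to 15 mm tall stand on it along the radio's +y wall (radio y above 55 mm). Its origin and axes are those of radio
- driver_grip (a point): centre of the handle of the screwdriver that lies flat on the circuit board. Handle: black, eight-sided, 26 mm across, 75 mm long, its axis 13 mm above what it lies on; point x axis points along the handle to the steel shaft, which is 6 mm thick and reaches from 37.5 mm to 83 mm along +x (the handle from -41 mm); z up. About 75 g, balancing about 10 mm ahead of this point. At the start the shaft points roughly to the radio's +y side
- tray_in (a point): steel tool tray, open on top, fixed: 240 mm (x) by 124 mm (y), 22 mm high, walls 3 mm; this point is the centre of its floor, 3 mm above the bench, z up
- deck (a joint): hinge of the disc deck, rad: 0 = lying flat in the radio (its stop), about 2 to 2.2 at the start = standing up and leaning back beyond the radio's +y side, at most 2.25. A stiff friction hinge: the deck stays where it is left; about 1 to 4 N at its free edge moves it
- deck_hinge (a point): middle of the deck's hinge line, fixed on the radio at radio x 0, y 84 mm, z 51 mm; axes as radio, the hinge line runs along x
- deck_edge (a point): middle of the deck's free edge, on its outer (when closed: top) face, 158 mm from the hinge line. The deck is a metal-clad box 144 mm long along the hinge line (point x), 152 mm across it (from 6 to 158 mm from the hinge line), 22 mm thick below its outer face; outer face looks along point z, point y points to the hinge. When closed its top face is level, 51 mm above the bench. A lug 18 mm wide, 2.5 mm thick sticks out 14 mm beyond the free edge, 11 to 29 mm along point x
- latch (a joint): sliding retaining latch on the radio's -y flange, m: 0 to 0.003 at the start = open, 0.018 = fully across (its stop). It slides along the radio's +x; stays where it is left; about 2 to 3 N moves it. Fully across, its tongue covers the deck's lug with 3 mm clearance; the lug cannot pass it, so the deck must be flat first
- latch_tab (a point): centre of the latch's upright thumb tab, a steel plate 5 mm thick (radio x), 14 mm wide (y), 25 mm tall, from 49 to 74 mm above the bench; moves with the latch. Push its -x face
- spool_mid (a point): bystander: solder spool, 54 mm diameter, 40 mm tall, standing; centre
- jar_mid (a point): bystander: small jar, 44 mm diameter, 55 mm tall, standing; centre
- cutters_mid (a point): bystander: side cutters, 135 mm long, 12 mm high, lying beside the tray; near their middle
- panel_mid (a point): bystander: the radio's black front panel, 188 x 58 x 18 mm with a 12 mm tall knob, lying on the bench behind the radio; centre
- dish_mid (a point): bystander: round steel dish of screws, 84 mm diameter, 16 mm high, beyond the tray; centre
- meter_mid (a point): bystander: multimeter, 172 x 82 x 34 mm, lying on the bench; centre
- tweezers_mid (a point): bystander: tweezers, 120 mm long, 6 mm high, lying beside the tray; centre
There are look-alikes about, which are no part of the job. What is meant by the part that bears driver_grip is not blue, green or pink, and is the larger of those in its own colour.

How it is judged:
On the way, in this order (a step that is already met when the one before it is completed fails the run):
1. the screwdriver lies in the tray, let go (x of driver_grip in the frame of tray_in between -0.1 and 0.1 m and y of driver_grip in the frame of tray_in between -0.05 and 0.05 m and z of driver_grip in the frame of tray_in below 0.019 m and angle between driver_grip's own x axis and vertical between 1.4 and 1.74 rad and contact force between the fingers and driver below 0.1 N), for 0.2 s.
2. the deck lies flat in the radio (value of joint deck below 0.018 rad), for 0.2 s.
3. the latch is across, over the deck's lug (value of joint latch above 0.014 m), for 0.1 s.
At the end, for the whole second after the job is handed in: the screwdriver lies flat (within 10 degrees) and still on the tray's floor, its handle centre inside the tray; the deck is flat in the radio (hinge below 0.018 rad, 3 mm at its edge); the latch is at least 14 of its 18 mm across (x of driver_grip in the frame of tray_in between -0.1 and 0.1 m and y of driver_grip in the frame of tray_in between -0.05 and 0.05 m and z of driver_grip in the frame of tray_in below 0.019 m and angle between driver_grip's own x axis and vertical between 1.4 and 1.74 rad and linear speed of driver below 0.02 m/s and value of joint deck below 0.018 rad and value of joint latch above 0.014 m); the robot touches nothing.
It fails at once if the deck slams: it arrives in the last 0.35 rad faster than 2 rad/s (value of joint deck below 0.35 rad and velocity of joint deck below -2 rad/s).
It fails at once if the fingers or the screwdriver press on the circuit board with more than 20 N (contact force between any of the fingers, driver and board above 20 N).
It fails at once if the screwdriver is dropped or thrown: it moves faster than 0.8 m/s with no finger on it (linear speed of driver above 0.8 m/s and contact force between the fingers and driver below 0.1 N).
It fails at once if a bystander on the bench is moved by more than 25 mm (distance of any of spool_mid, jar_mid, cutters_mid, panel_mid, dish_mid, meter_mid, tweezers_mid from where it was at the start of the episode above 0.025 m).
It also fails if it takes over 72 s, if anything falls off the work surface, if the arm or the gripper's body presses on something with over 40 N, if the wrist force passes 120 N, or if a joint passes its speed limit or range.

## Robot

A 6-joint arm with a two-finger parallel gripper is mounted at the origin on the work surface. World frame = base frame: x ahead of the robot, y to its left, z up, the work surface at z = 0. Lengths are in m, angles in rad, forces in N, time in s.
With the tool pointing down it reaches from about 0.35 to 0.925 m from the base axis. Payload 6.4 kg.
Tool frame: the origin (TCP) lies at the very end of the fingers, on their centre line; the grasp point (between the pads) lies 19 mm behind it; z points along the fingers, x is the direction in which the jaws open and shut, and the axes are right-handed (so a half turn about z gives the same grasp; the last joint's range is limited). The gripper opens to 85 mm and grips with 20 to 120 N. Pads are 22 mm wide; open, the fingers measure 114 mm over their backs; the gripper's body (76 mm by 85 mm) begins 54 mm behind the grasp point. The pads swing forward as they close: fully open they stand 13 mm farther back than shut.
Start: joints at [-1.46, 0.245, 1.558, -0, 1.339, -0.174], TCP at [0.183, -0.624, 0.231] pointing down, gripper open.
Joint ranges: [-3.13, 3.13], [-1.02, 2.26], [0.13, 2.54], [-0.95, 4.09], [0.21, 2.88], [-2.74, 2.74]. Speed limits (rad/s): [2.57, 2.57, 3.14, 3.14, 3.14, 3.14].

## Interface

Orientations are given as a unit quaternion [x, y, z, w].
In Python, from plant import read_state, grab_frame, close_job gives the robot as it stands. The module is installed in compiled form; this text tells all that it offers.
- The arm moves only by the tool send_rows, never from a script. Its arguments are lists of equal length, an entry for each row: "slide": the shift along the tool's x, y, z in cm, a list of three; "twist": the turn about the tool's z in rad. In form: {"slide": [[tx, ty, tz], ...], "twist": [twist, ...]}. A call has 1 to 10 rows; each row shifts and turns the pose as measured when the row begins, along the tool's axes as they then stand; what a row does not reach is not made up. A row lasts 1/10 s, in which the tool goes at most 50 mm and 8.59 degrees, less where a joint would pass 70% of its speed; a pose out of reach is approached as far as the arm can. A call with a gripper value outside its range is refused whole. "claw" is the opening, from 0 (shut) to 1 (fully open), set as the call begins (left out, the last holds). The fingers move at their own pace and stop on an object; "force" is the grip in N (left out, the last holds). Time passes only in rows, so rows that do not move let the fingers close. It gives the time, the measured TCP pose, the force and the opening at its end, in the units of the state.
- read_state(): the state, without advancing time (a new reading comes with each control period).
- grab_frame(name): name is "scene" or "top" or "wrist"; returns a dict with "img" (400x640x3 uint8, red, green, blue), "range_z" (400x640 float32, m along the optical axis (not along the pixel's ray), 0 where there is no reading), "vfov" (degrees; the focal length in pixels is half the picture's height over the tangent of half this angle, whatever the lens; pixels are square), "cx", "cy" (the principal point, pixels), "distortion" ([k1, k2, p1, p2, k3] as OpenCV has them; the pictures are not rectified), "R" (3x3) and "t" (3): a world point X has camera coordinates R X + t. Camera axes: x right, y down, z forward; pixel columns grow to the right and rows downward; lengths in m; the calibration is good to about 2 mm. A picture is of the moment at which its call begins.
- close_job(): hands the job in, once; it reports no verdict.
The state is a dict: "t": time; "joints": joint angles; "dq": joint speeds; "tau": joint torques, N m; "ee_pos": TCP position; "tcp_rot": TCP orientation; "ft_force": force on the tool from outside, world axes, zero at the start; "ft_torque": the same for the moment, N m; "finger_gap": opening from 0.0 (shut) to 1.0 (fully open).
Only numpy, scipy, OpenCV 4.12 (cv2) and the standard library are available. Lean on these libraries where they do the work, as an engineer would, in place of code of your own. Each camera call takes 0.05 s, during which the arm holds its last target.

## Working session

There is one attempt and no reset: what is moved stays moved. The work goes in short steps, Python scripts to look and compute and a tool call to move; the robot and the scene stay as the last step left them, time stands still between calls to the robot, and variables do not carry over. Pictures are saved under pics/ and viewed, and the job is handed in when it is done.

Besides the shell and the picture viewer there is one more tool, called after "Emit:" as name(argument=value, ...), one argument or row to a line, values as JSON. send_rows: Moves the arm, as the interface text tells. Its arguments: {"type":"object","properties":{"slide":{"type":"array","items":{"type":"array","items":{"type":"number"}}},"twist":{"type":"array","items":{"type":"number"}},"claw":{"type":"number"},"force":{"type":"number"}},"required":["slide","twist"]}

```bash
mkdir -p pics; cat > h.py <<'E'
import numpy as np, cv2
from plant import read_state, grab_frame
def K(f):
    h=f["img"].shape[0]; fl=h/2/np.tan(np.radians(f["vfov"])/2)
    return np.array([[fl,0,f["cx"]],[0,fl,f["cy"]],[0,0,1.]])
def save(f,n): 
    import pickle; cv2.imwrite(f"pics/{n}.png",f["img"][:,:,::-1]); pickle.dump(f,open(f"{n}.pkl","wb"))
def load(n):
    import pickle; return pickle.load(open(f"{n}.pkl","rb"))
def rays(f,px):
    px=np.array(px,float).reshape(-1,1,2)
    u=cv2.undistortPoints(px,K(f),np.array(f["distortion"],float)).reshape(-1,2)
    return np.c_[u,np.ones(len(u))]
def onplane(f,px,z):
    d=rays(f,px)@f["R"]; c=-f["R"].T@f["t"]
    return c+d*((z-c[2])/d[:,2])[:,None]
def depthpts(f,px):
    r=rays(f,px); px=np.array(px).reshape(-1,2).round().astype(int)
    z=f["range_z"][px[:,1],px[:,0]]
    return (r*z[:,None]-f["t"])@f["R"]
def proj(f,X):
    X=np.array(X,float).reshape(-1,3)
    return cv2.projectPoints(X,cv2.Rodrigues(np.array(f["R"],float))[0],np.array(f["t"],float),K(f),np.array(f["distortion"],float))[0].reshape(-1,2)
def cloud(f):
    h,w=f["img"].shape[:2]; g=np.stack(np.meshgrid(np.arange(w),np.arange(h)),-1).reshape(-1,2)
    P=depthpts(f,g).reshape(h,w,3); P[f["range_z"]==0]=np.nan; return P
E
python3 - <<'E'
from h import *
for n in ["scene","top","wrist"]:
    f=grab_frame(n); save(f,n+"0"); print(n,f["vfov"],f["distortion"],-f["R"].T@f["t"],f["R"][2])
print(read_state())
E
```

```text
scene 56.560627417822474 [-0.00718462  0.          0.          0.          0.        ] [ 1.21170233 -0.22040114  0.83217326] [-0.6478536   0.2456111  -0.72108314]
top 52.25945874196524 [-0.09310008  0.          0.          0.          0.        ] [0.41882267 0.01636626 1.29401017] [ 0.11852769  0.01182049 -0.99288039]
wrist 70.02128163258381 [0.01312961 0.         0.         0.         0.        ] [ 0.25395733 -0.60383944  0.37430837] [-0.27592432 -0.07847915 -0.95797014]
{'t': 0.15, 'joints': array([-1.46008015e+00,  2.45687027e-01,  1.55873349e+00, -2.42481282e-05,
        1.33872075e+00, -1.74137084e-01]), 'dq': array([ 0.00058197, -0.00123493, -0.0019907 ,  0.00069749,  0.00078371,
       -0.00030148]), 'tau': array([ 1.18896172e-03, -4.29988575e+01, -3.26550651e+01, -1.23682594e-04,
        3.55287571e-03, -5.27109407e-06]), 'ee_pos': array([ 0.18258885, -0.62337603,  0.23041239]), 'tcp_rot': array([ 8.00319071e-01, -5.99573836e-01, -5.38484448e-04, -5.56527740e-04]), 'ft_force': array([ 0.31264474, -1.20446861,  0.80934348]), 'ft_torque': array([ 0.0248917 , -0.04151491, -0.01351406]), 'finger_gap': 1.0006870143045175}
```

View pics/scene0.png

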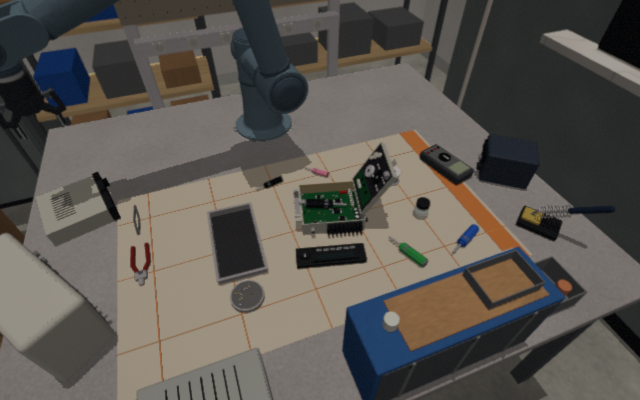

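View pics/top0.png

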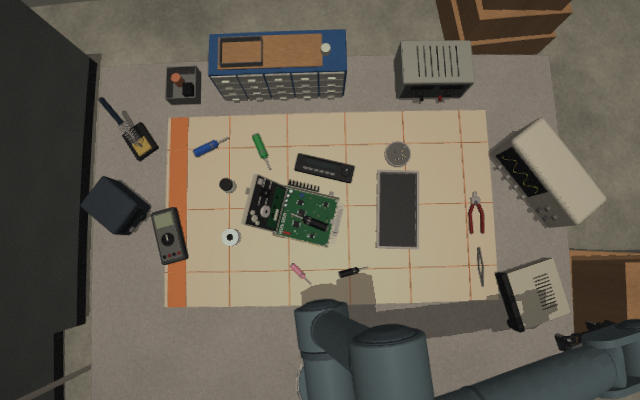

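View pics/wrist0.png

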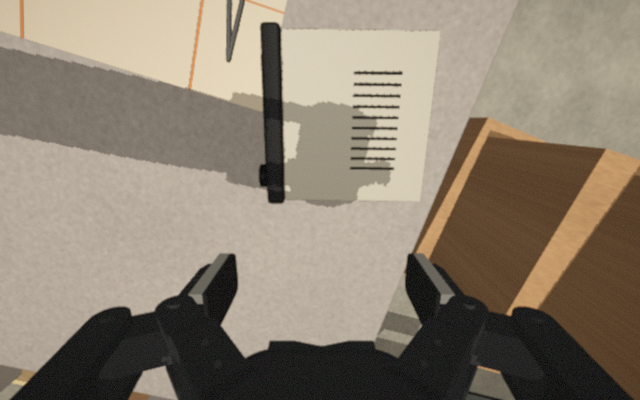

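Both black tools need a closer look: one in the radio near (317,220) in the top view, and a smaller one on the bench near (352,271).

```bash
python3 - <<'E'
from h import *
f=load("top0"); c=f["img"][160:290,220:420,::-1]; cv2.imwrite("pics/c1.png",cv2.resize(c,None,fx=4,fy=4,interpolation=cv2.INTER_CUBIC))
f=load("scene0"); c=f["img"][130:280,250:450,::-1]; cv2.imwrite("pics/c2.png",cv2.resize(c,None,fx=4,fy=4,interpolation=cv2.INTER_CUBIC))
E
```

```text
(no output)
```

View pics/c1.png

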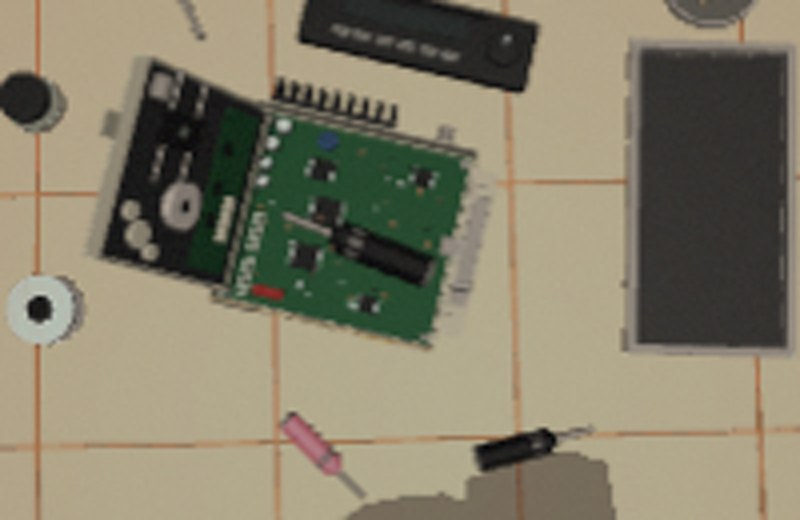

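View pics/c2.png

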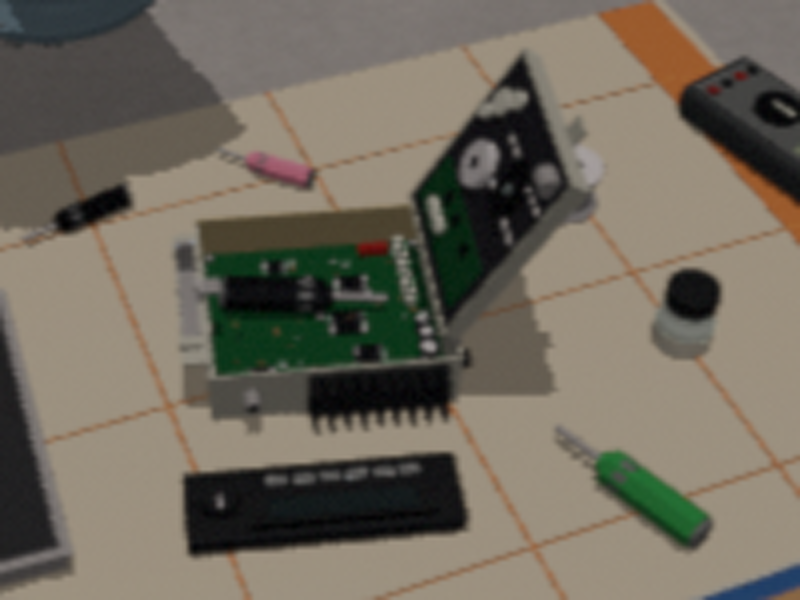

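The larger black one, centred near (316,223), lies on the board; the other black one at (352,271) is smaller and on the bench, and the remaining ones are pink, green and blue. So the one in the radio is the target. Next I measure the poses.

```bash
python3 - <<'E'
from h import *
f=load("top0")
cr=lambda p: np.array(p)/4+[220,160]
c=onplane(f,cr([[265,105],[474,153],[432,345],[215,295]]),0.046); print(c.round(4))
for i in range(4): d=c[(i+1)%4]-c[i]; print(np.linalg.norm(d),np.degrees(np.arctan2(d[1],d[0])))
print("radio c",c.mean(0))
h=onplane(f,cr([[330,230],[435,270],[383,253],[285,216]]),0.025);print("handle",h.round(4))
t=onplane(f,cr([[630,42],[792,42],[795,355],[623,350]]),0.022); print("tray",t.round(4),t.mean(0))
P=cloud(f); print("tray depth",P[209,397],"board",P[235,310])
E
```

```text
[[ 0.609   0.1286  0.046 ]
 [ 0.5675 -0.0321  0.046 ]
 [ 0.4212  0.0041  0.046 ]
 [ 0.463   0.1691  0.046 ]]
0.16595985955443324 -104.48388903707718
0.15068265449434368 166.11286067660018
0.17022959040159075 75.78105525013956
0.15148568372815638 -15.504601022594596
radio c [0.51518344 0.06744327 0.046     ]
handle [[5.123e-01 8.110e-02 2.500e-02]
 [4.792e-01 1.000e-04 2.500e-02]
 [4.934e-01 4.020e-02 2.500e-02]
 [5.241e-01 1.161e-01 2.500e-02]]
tray [[ 0.6558 -0.1592  0.022 ]
 [ 0.6528 -0.2883  0.022 ]
 [ 0.4061 -0.278   0.022 ]
 [ 0.4137 -0.1441  0.022 ]] [ 0.53207928 -0.21738561  0.022     ]
tray depth [ 0.53355722 -0.218996    0.00249369] board [0.45766319 0.05923575 0.01388005]
```

Emit:
send_rows(
  slide=[
    [-2.8,-2.5,0],
    [-2.8,-2.5,0],
    [-2.8,-2.5,0],
    [-2.8,-2.5,0],
    [-2.8,-2.5,0],
    [-2.8,-2.5,0],
    [-2.8,-2.5,0],
    [-2.8,-2.5,0],
    [-2.8,-2.5,0],
    [-2.8,-2.5,0],
  ],
  twist=[0,0,0,0,0,0,0,0,0,0],
  claw=0.6,
  force=40,
)

```text
t: 1.15
ee_pos: [0.3465, -0.2737, 0.2273]
tcp_rot: [0.798, -0.603, -0.002, -0.002]
ft_force: [1.2, 0.3, -0.8]
finger_gap: 0.601
```

Emit:
send_rows(
  slide=[
    [-2.8,-2.5,0],
    [-2.8,-2.5,0],
    [-2.8,-2.5,0],
    [-2.8,-2.5,0],
    [-2.8,-2.5,0],
    [-2.8,-2.5,0],
    [-2.8,-2.5,0],
    [-2.8,-2.5,0],
    [-2.8,-2.5,0],
    [-2.8,-2.5,0],
  ],
  twist=[0,0,0,0,0,0,0,0,0,0],
)

```text
t: 2.15
ee_pos: [0.5138, 0.0802, 0.228]
tcp_rot: [0.798, -0.603, -0.002, -0.002]
ft_force: [0.7, -0.7, 0.6]
finger_gap: 0.599
```

Emit:
send_rows(
  slide=[
    [0,0,0],
    [0,0,0],
    [0,0,0],
    [0,0,0],
    [0,0,0],
    [0,0,0],
    [0,0,0],
    [0,0,0],
  ],
  twist=[-0.13,-0.13,-0.13,-0.13,-0.13,-0.13,-0.13,0],
)

```text
t: 2.95
ee_pos: [0.5131, 0.0861, 0.2251]
tcp_rot: [0.986, -0.169, -0.003, -0.003]
ft_force: [0.1, 0.2, -0.8]
finger_gap: 0.603
```

```bash
python3 - <<'E'
from h import *
f=grab_frame("wrist"); save(f,"w1"); s=read_state(); print(s['ee_pos'],s['tcp_rot'],s['finger_gap'],s['ft_force'],s['t'])
E
```

```text
[0.51308437 0.08600396 0.22502712] [ 0.98541436 -0.17011873 -0.00335376 -0.00262987] 0.598029813870175 [ 0.11989972 -1.09847818 -0.10149983] 3.0
```

View pics/w1.png

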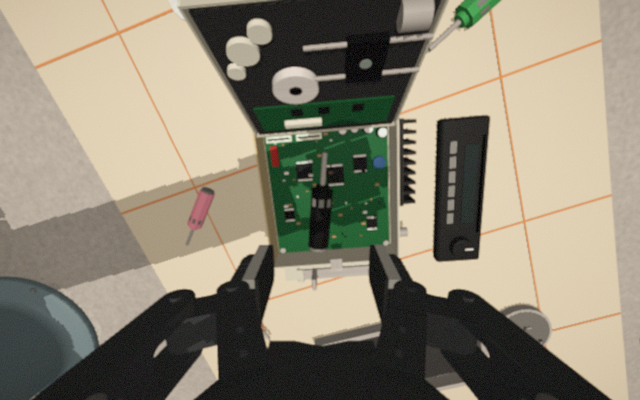

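The radio shows with the driver handle from about (322,187) to (319,247) and the shaft tip near (324,153). The latch and flange are near (315,270). I'll enlarge it to measure.

```bash
python3 - <<'E'
from h import *
f=load("w1"); c=f["img"][110:310,230:430,::-1]; cv2.imwrite("pics/c3.png",cv2.resize(c,None,fx=3,fy=3,interpolation=cv2.INTER_CUBIC))
E
```

```text
(no output)
```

View pics/c3.png

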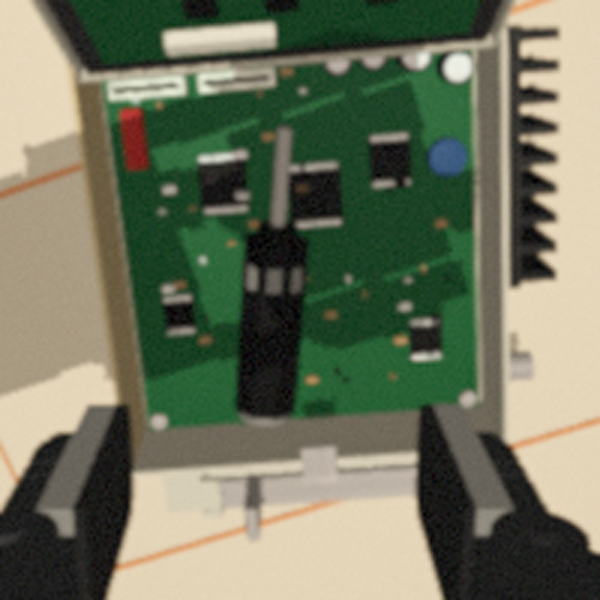

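```bash
python3 - <<'E'
from h import *
f=load("w1"); cr=lambda p: np.array(p,float)/3+[230,110]-0.3
b=onplane(f,cr([[266,414],[278,231],[286,127]]),0.025); print("butt,front,tip",b.round(4))
d=b[2]-b[0]; L=np.linalg.norm(d);print(L,np.linalg.norm(b[1]-b[0]),np.degrees(np.arctan2(d[1],d[0])))
u=d/L; print("grip",b[0]+.041*u,b[2]-.083*u)
c=onplane(f,cr([[135,470],[505,452],[497,45]]),0.046);print("corners",c.round(4))
for i in range(2):
    e=c[i+1]-c[i]; print(np.linalg.norm(e),np.degrees(np.arctan2(e[1],e[0])))
ex=c[1]-c[0]; ex/=np.linalg.norm(ex); ey=np.array([-ex[1],ex[0],0])
print("centre", (c[0]+c[1])/2+.089*ey)
P=cloud(f); q=lambda p: P[tuple(cr(p).round().astype(int)[::-1])]
for p in [[270,350],[266,300],[320,195],[253,490],[253,528],[320,460],[350,488],[190,490]]: print(p,q(p).round(4))
tb=onplane(f,cr([[253,482],[253,535]]),0.074);print("tab",tb)
E
```

```text
butt,front,tip [[0.4799 0.0032 0.025 ]
 [0.5122 0.0791 0.025 ]
 [0.5292 0.118  0.025 ]]
0.1248668111867549 0.0824149060113765 66.76734048879474
grip [0.49612072 0.04089455 0.025     ] [0.49646264 0.04169107 0.025     ]
corners [[ 0.4229  0.0063  0.046 ]
 [ 0.5718 -0.0366  0.046 ]
 [ 0.6116  0.1224  0.046 ]]
0.1549242036795125 -16.09344670834003
0.16395583227425012 75.94064007054814
centre [0.52201159 0.07037235 0.046     ]
[270, 350] [0.4942 0.0366 0.0402]
[266, 300] [0.4987 0.0566 0.0391]
[320, 195] [0.5325 0.0852 0.0138]
[253, 490] [ 0.4698 -0.0111  0.0605]
[253, 528] [ 0.4672 -0.0196  0.0747]
[320, 460] [ 0.4989 -0.0089  0.0571]
[350, 488] [ 0.5057 -0.029   0.0492]
[190, 490] [ 0.4415 -0.0099  0.0463]
tab [[ 0.47407662 -0.00072351  0.074     ]
 [ 0.46618128 -0.02263139  0.074     ]]
```

Emit:
send_rows(
  slide=[
    [0,0,0],
    [0.2,2,0],
    [0,2.3,0],
    [0,0,2],
    [0,0,4],
    [0,0,4],
    [0,0,3],
    [0,0,2],
    [0,0,0],
  ],
  twist=[0.06,0,0,0,0,0,0,0,0],
)

```text
t: 3.9
ee_pos: [0.4979, 0.0447, 0.0717]
tcp_rot: [0.977, -0.214, -0.001, -0.003]
ft_force: [0.1, 0.6, 0.2]
finger_gap: 0.603
```

```bash
cat > st.py <<'E'
from h import *
from scipy.spatial.transform import Rotation as Ro
import sys
s=read_state(); R=Ro.from_quat(s['tcp_rot']).as_matrix(); print('t',s['t'],'pos',s['ee_pos'].round(4),'yaw',np.degrees(np.arctan2(R[1,0],R[0,0])).round(2),'F',s['ft_force'].round(2),'gap',round(s['finger_gap'],3))
def tool(target,Rm=R,p=s['ee_pos']): return ((np.array(target)-p)@Rm*100).round(2)
E
python3 - <<'E'
from st import *
print("to grip",tool([.498,.046,.018]))
f=grab_frame("wrist"); save(f,"w2"); print(proj(f,[[.498,.046,.038],s['ee_pos'],[.496,.041,.038]]))
E
```

```text
t 3.9 pos [0.4979 0.0447 0.0717] yaw -24.71 F [0.09 0.63 0.17] gap 0.603
to grip [-0.03 -0.09  5.37]
[[318.54820436 230.98196602]
 [318.68665141 255.52854643]
 [318.96834617 238.43204915]]
```

View pics/w2.png

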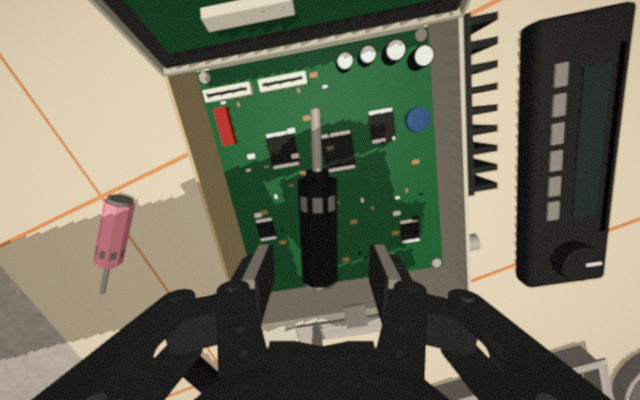

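The handle sits centred between the jaws at column 319 and is aligned with them. I'll go down and grip.

Emit:
send_rows(
  slide=[
    [0,-0.1,1.5],
    [0,0,1.5],
    [0,0,1.2],
    [0,0,0.8],
    [0,0,0.3],
    [0,0,0],
  ],
  twist=[0,0,0,0,0,0],
)

```text
t: 4.55
ee_pos: [0.5066, 0.045, 0.0262]
tcp_rot: [0.976, -0.216, 0.008, -0.003]
ft_force: [-0.7, 0.8, -0.7]
finger_gap: 0.599
```

Emit:
send_rows(
  slide=[
    [0,0,0],
    [0,0,0],
    [0,0,0],
    [0,0,0],
    [0,0,0],
    [0,0,0],
  ],
  twist=[0,0,0,0,0,0],
  claw=0,
  force=40,
)

```text
t: 5.15
ee_pos: [0.5077, 0.045, 0.0279]
tcp_rot: [0.976, -0.216, 0.009, -0.003]
ft_force: [0.0, 0.5, -0.2]
finger_gap: 0.284
```

```bash
python3 - <<'E'
from st import *
E
```

```text
t 5.15 pos [0.5077 0.045  0.0279] yaw -25.0 F [ 0.01  0.47 -0.16] gap 0.284
```

```bash
python3 - <<'E'
from st import *
print(s['joints'].round(3),s['tau'].round(2),s['ft_torque'],R.round(3))
f=grab_frame("wrist"); save(f,"w3")
f=grab_frame("scene"); save(f,"s3"); c=f["img"][130:280,250:450,::-1]; cv2.imwrite("pics/c4.png",cv2.resize(c,None,fx=4,fy=4,interpolation=cv2.INTER_CUBIC))
E
```

```text
t 5.15 pos [0.5077 0.045  0.0279] yaw -25.0 F [ 0.01  0.47 -0.16] gap 0.284
[-0.137  0.203  2.031  0.007  0.889  0.295] [ 0.000e+00 -3.376e+01 -2.510e+01  1.000e-02 -5.000e-02 -0.000e+00] [ 0.025632    0.04040244 -0.04465688] [[ 0.906 -0.422  0.019]
 [-0.423 -0.906  0.003]
 [ 0.016 -0.011 -1.   ]]
```

View pics/w3.png

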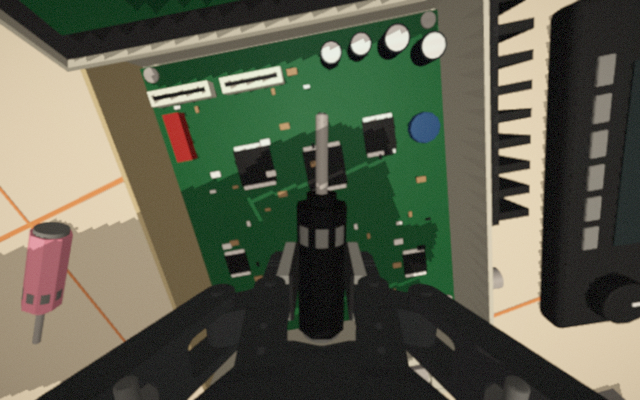

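View pics/c4.png

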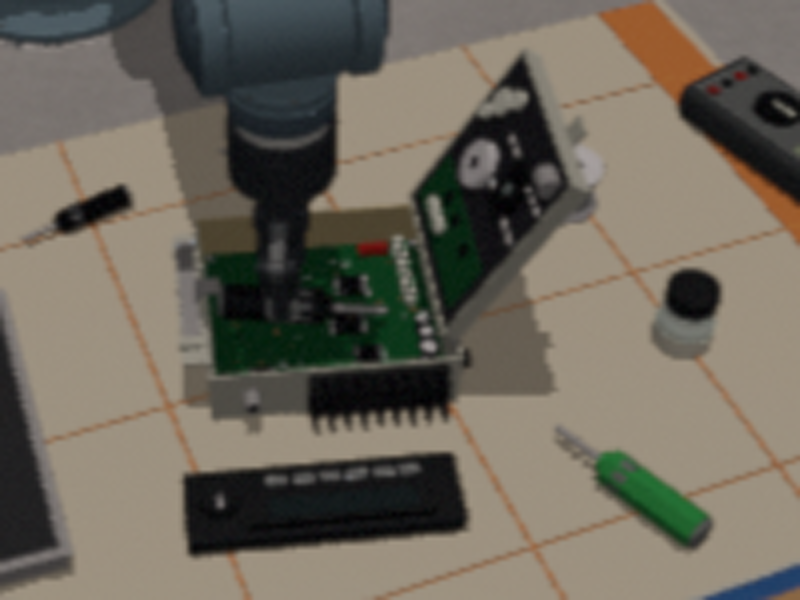

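The grip is too high: the TCP is at z 0.028 and the gap is 24 mm, so the pads hold the sloped facets. I'll reopen and go lower.

Emit:
send_rows(
  slide=[
    [0,0,0],
    [0,0,0],
    [0,0,0],
    [0,0,0],
  ],
  twist=[0,0,0,0],
  claw=0.55,
)

```text
t: 5.65
ee_pos: [0.508, 0.0449, 0.0281]
tcp_rot: [0.976, -0.216, 0.009, -0.003]
ft_force: [-0.7, -0.5, 0.7]
finger_gap: 0.547
```

Emit:
send_rows(
  slide=[
    [-0.3,0,0.3],
  ],
  twist=[0],
)

```text
t: 5.75
ee_pos: [0.506, 0.046, 0.0255]
tcp_rot: [0.976, -0.217, 0.01, -0.004]
ft_force: [0.5, -0.0, 0.0]
finger_gap: 0.551
```

Emit:
send_rows(
  slide=[
    [-0.3,0,0.3],
  ],
  twist=[0],
)

```text
t: 5.85
ee_pos: [0.5031, 0.0474, 0.0222]
tcp_rot: [0.976, -0.217, 0.01, -0.004]
ft_force: [-0.5, -0.4, -0.6]
finger_gap: 0.55
```

```bash
python3 - <<'E'
from st import *
print(s['joints'].round(3),s['tau'].round(2),s['ft_torque'],R.round(3))
E
```

```text
t 5.85 pos [0.5031 0.0474 0.0222] yaw -25.02 F [-0.46 -0.37 -0.58] gap 0.55
[-0.133  0.205  2.043  0.007  0.873  0.299] [-1.600e-01 -3.331e+01 -2.488e+01  1.000e-02  0.000e+00 -2.000e-02] [-0.05141969  0.02456908 -0.00086871] [[ 0.906 -0.423  0.021]
 [-0.423 -0.906  0.003]
 [ 0.018 -0.011 -1.   ]]
```

```bash
python3 - <<'E'
from st import *
print(tool([.4985,.046,.014]))
E
```

```text
t 5.85 pos [0.5031 0.0474 0.0222] yaw -25.02 F [-0.46 -0.37 -0.58] gap 0.55
[-0.38  0.33  0.81]
```

Emit:
send_rows(
  slide=[
    [-0.1,0.1,0.3],
    [-0.1,0.1,0.2],
    [-0.1,0.1,0.2],
    [-0.1,0,0.1],
  ],
  twist=[0,0,0,0],
)

```text
t: 6.25
ee_pos: [0.4969, 0.0466, 0.0126]
tcp_rot: [0.976, -0.216, 0.009, -0.003]
ft_force: [0.5, 0.4, 0.6]
finger_gap: 0.548
```

Emit:
send_rows(
  slide=[
    [0,0,0],
    [0,0,0],
    [0,0,0],
    [0,0,0],
    [0,0,0],
    [0,0,0],
  ],
  twist=[0,0,0,0,0,0],
  claw=0,
  force=50,
)

```text
t: 6.85
ee_pos: [0.4973, 0.0465, 0.0128]
tcp_rot: [0.976, -0.216, 0.009, -0.003]
ft_force: [0.6, 0.0, -0.7]
finger_gap: 0.291
```

Emit:
send_rows(
  slide=[
    [0,0,-0.5],
    [0,0,-1],
    [0,0,-1.5],
    [0,0,-2],
    [0,0,-2],
    [0,0,0],
  ],
  twist=[0,0,0,0,0,0],
)

```text
t: 7.45
ee_pos: [0.4952, 0.0465, 0.0873]
tcp_rot: [0.976, -0.216, 0.009, -0.003]
ft_force: [0.0, -0.0, -0.8]
finger_gap: 0.292
```

```bash
python3 - <<'E'
from st import *
f=grab_frame("wrist"); save(f,"w4"); 
E
```

```text
t 7.45 pos [0.4952 0.0465 0.0873] yaw -25.0 F [ 0.05 -0.   -0.77] gap 0.292
```

View pics/w4.png

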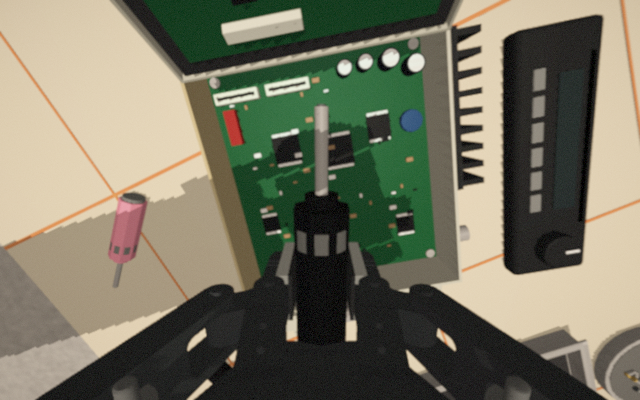

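The driver is held level. I'll lift it and carry it to the tray.

Emit:
send_rows(
  slide=[
    [0,0,-2],
    [0,0,-3],
    [0.5,0.7,-2],
    [1.5,2.2,0],
    [2,3,0],
    [2.5,3.7,0],
    [2.5,3.7,0],
    [2.5,3.7,0],
    [2,3,0],
    [1.5,2.2,0],
  ],
  twist=[0,0,0,0,0,0,0,0,0,0],
)

```text
t: 8.5
ee_pos: [0.53, -0.2227, 0.1454]
tcp_rot: [0.977, -0.213, -0.001, -0.005]
ft_force: [0.6, -0.3, -0.3]
finger_gap: 0.29
```

Emit:
send_rows(
  slide=[
    [0,0,0],
    [0,0,0],
    [0,0,0],
    [0,0,0],
    [0,0,0],
    [0,0,0],
    [0,0,0],
    [0,0,0],
    [0,0,0],
    [0,0,0],
  ],
  twist=[0.1,0.13,0.13,0.13,0.13,0.13,0.13,0.13,0.1,0],
)

```text
t: 9.5
ee_pos: [0.5228, -0.2238, 0.1293]
tcp_rot: [-0.699, 0.715, 0.015, 0.001]
ft_force: [-0.1, -0.1, -1.1]
finger_gap: 0.291
```

```bash
python3 - <<'E'
from st import *
f=grab_frame("top"); save(f,"t5"); c=f["img"][150:260,330:450,::-1]; cv2.imwrite("pics/c5.png",cv2.resize(c,None,fx=4,fy=4,interpolation=cv2.INTER_CUBIC))
f=grab_frame("wrist"); save(f,"w5"); print(tool([.537,-.217,.03]))
E
```

```text
t 9.5 pos [ 0.5228 -0.2238  0.1293] yaw -91.29 F [-0.13 -0.08 -1.09] gap 0.291
[-0.48 -1.61  9.92]
```

View pics/c5.png

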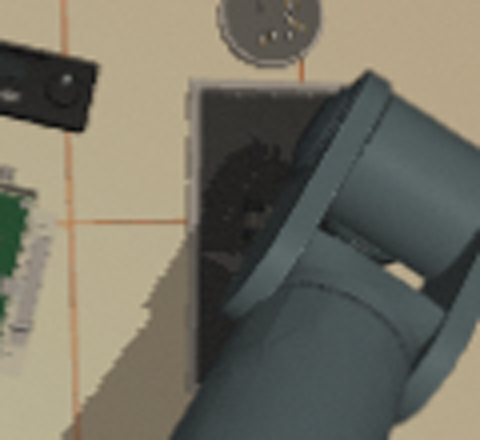

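View pics/w5.png

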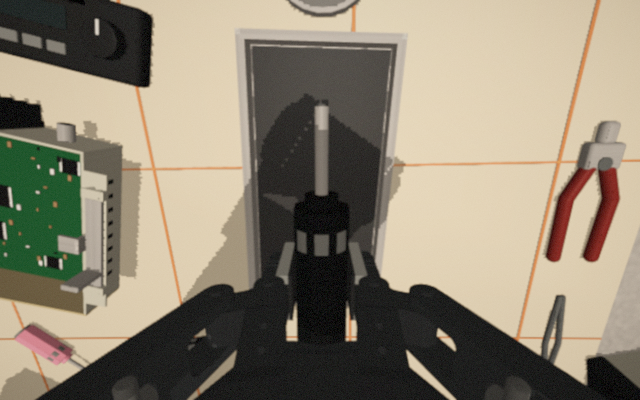

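Emit:
send_rows(
  slide=[
    [-0.2,-0.8,0],
    [-0.3,-0.8,1],
    [0,0,1.5],
    [0,0,1.5],
    [0,0,1.5],
    [0,0,1.5],
    [0,0,1.5],
    [0,0,1],
    [0,0,0.5],
    [0,0,0],
  ],
  twist=[0,0,0,0,0,0,0,0,0,0],
)

```text
t: 10.6
ee_pos: [0.536, -0.2147, 0.0169]
tcp_rot: [-0.701, 0.713, 0.018, 0.0]
ft_force: [0.5, -0.0, -1.0]
finger_gap: 0.29
```

```bash
python3 - <<'E'
from st import *
f=grab_frame("wrist"); save(f,"w6"); print(tool([.537,-.217,.006]),R.round(3))
E
```

```text
t 10.6 pos [ 0.536  -0.2147  0.0169] yaw -90.93 F [ 0.5  -0.02 -1.02] gap 0.29
[ 0.26 -0.13  1.08] [[-0.016 -1.    -0.025]
 [-1.     0.016  0.026]
 [-0.026  0.026 -0.999]]
```

View pics/w6.png

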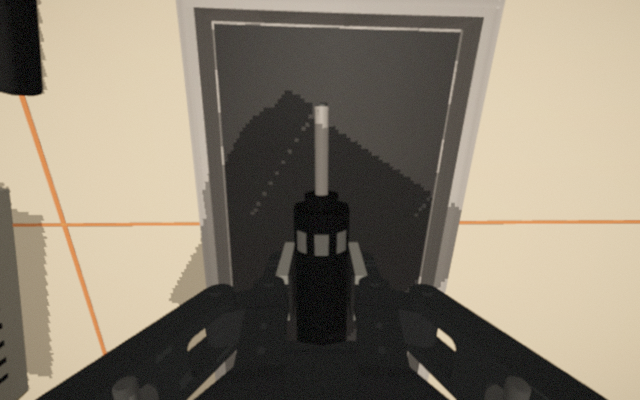

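Emit:
send_rows(
  slide=[
    [0.1,0,0.3],
    [0,0,0.3],
    [0,0,0.2],
  ],
  twist=[0,0,0],
)

```text
t: 10.95
ee_pos: [0.5379, -0.217, 0.0112]
tcp_rot: [-0.701, 0.713, 0.015, 0.001]
ft_force: [0.1, 0.3, -0.7]
finger_gap: 0.293
```

Emit:
send_rows(
  slide=[
    [0,0,0.2],
    [0,0,0.1],
  ],
  twist=[0,0],
)

```text
t: 11.15
ee_pos: [0.5381, -0.2171, 0.0084]
tcp_rot: [-0.701, 0.713, 0.015, 0.001]
ft_force: [-0.5, 0.6, -0.7]
finger_gap: 0.291
```

Emit:
send_rows(
  slide=[
    [0,0,0.2],
    [0,0,0.1],
  ],
  twist=[0,0],
)

```text
t: 11.35
ee_pos: [0.5382, -0.2171, 0.0054]
tcp_rot: [-0.701, 0.713, 0.015, 0.001]
ft_force: [0.2, 0.2, -0.3]
finger_gap: 0.292
```

Emit:
send_rows(
  slide=[
    [0,0,0.1],
    [0,0,0.1],
  ],
  twist=[0,0],
)

```text
t: 11.55
ee_pos: [0.5381, -0.2172, 0.0042]
tcp_rot: [-0.702, 0.712, 0.015, 0.001]
ft_force: [-6.3, 1.7, 11.0]
finger_gap: 0.294
```

Contact, so the driver is on the tray floor. I'll release it, opening only part way.

Emit:
send_rows(
  slide=[
    [0,0,0],
    [0,0,0],
    [0,0,0],
    [0,0,0],
    [0,0,0],
  ],
  twist=[0,0,0,0,0],
  claw=0.55,
)

```text
t: 12.05
ee_pos: [0.5387, -0.2175, 0.0046]
tcp_rot: [-0.702, 0.712, 0.014, 0.001]
ft_force: [-0.1, -0.3, -0.3]
finger_gap: 0.551
```

Emit:
send_rows(
  slide=[
    [0,0,-0.5],
    [0,0,-1],
    [0,0,-2],
    [0,0,-3],
    [0,0,-4],
    [0,0,-4],
    [0,0,-4],
    [0,0,0],
  ],
  twist=[0,0,0,0,0,0,0,0],
)

```text
t: 12.85
ee_pos: [0.5421, -0.2215, 0.2008]
tcp_rot: [-0.702, 0.713, 0.014, 0.001]
ft_force: [-0.1, -0.6, 0.9]
finger_gap: 0.549
```

```bash
python3 - <<'E'
from st import *
f=grab_frame("wrist"); save(f,"w7")
E
```

```text
t 12.85 pos [ 0.5421 -0.2215  0.2008] yaw -90.9 F [-0.07 -0.59  0.87] gap 0.549
```

View pics/w7.png

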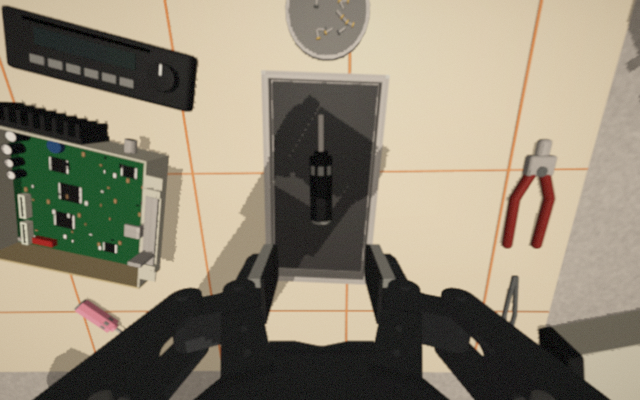

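The driver lies in the tray, with its handle at about (320,195). Now I'll measure the radio, deck and latch more closely.

```bash
python3 - <<'E'
from st import *
f=load("w7"); c=f["img"][90:300,0:200,::-1]; cv2.imwrite("pics/c6.png",cv2.resize(c,None,fx=2.8,fy=2.8,interpolation=cv2.INTER_CUBIC))
f=grab_frame("scene"); save(f,"s7"); c=f["img"][130:280,270:450,::-1]; cv2.imwrite("pics/c7.png",cv2.resize(c,None,fx=4,fy=4,interpolation=cv2.INTER_CUBIC))
f=grab_frame("top"); save(f,"t7"); c=f["img"][160:260,210:360,::-1]; cv2.imwrite("pics/c8.png",cv2.resize(c,None,fx=5,fy=5,interpolation=cv2.INTER_CUBIC))
E
```

```text
t 12.9 pos [ 0.5408 -0.2207  0.1979] yaw -90.9 F [ 0.85 -0.5   0.59] gap 0.548
```

View pics/c6.png

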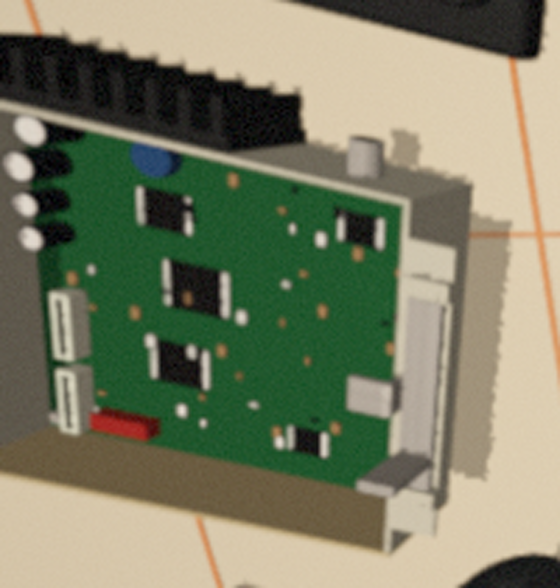

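View pics/c7.png

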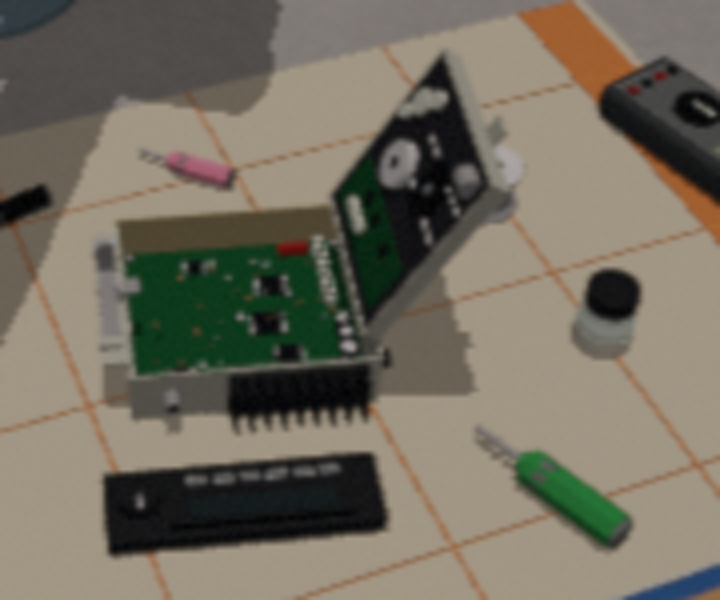

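View pics/c8.png

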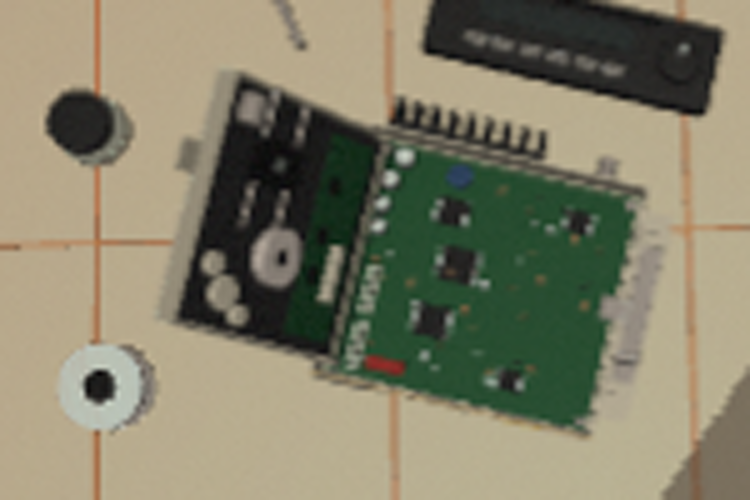

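```bash
python3 - <<'E'
from h import *
f=load("w7"); cr=lambda p: np.array(p,float)/2.8+[0,90]-0.3
c=onplane(f,cr([[388,553],[412,200]]),0.046); print(c.round(4))
e=c[1]-c[0]; print(np.linalg.norm(e),np.degrees(np.arctan2(e[1],e[0])))
b=onplane(f,cr([[0,101],[412,200]]),0.046); e2=b[0]-b[1]; print("back wall dir",np.degrees(np.arctan2(e2[1],e2[0])))
b=onplane(f,cr([[0,476],[388,553]]),0.046); e2=b[0]-b[1]; print("front wall dir",np.degrees(np.arctan2(e2[1],e2[0])))
ex=e/np.linalg.norm(e); ey=np.array([-ex[1],ex[0],0]); print("centre",c.mean(0)+.089*ey)
P=cloud(f)
rs=P[90:300,0:200].reshape(-1,3); m=(rs[:,2]>.056)&(rs[:,2]<.085)&(rs[:,1]<0.03); print("tab pts",m.sum(),rs[m].min(0),rs[m].max(0),np.median(rs[m],0))
for q in sorted(rs[m].tolist(),key=lambda a:a[2])[::6]: print(np.round(q,4))
# deck in t7
f=load("t7"); cr=lambda p: np.array(p,float)/5+[210,160]-0.4
P=cloud(f)
for p in [[190,153],[210,190],[260,250],[190,270],[340,300],[230,80],[170,318]]:
    q=cr(p).round().astype(int); print(p,P[q[1],q[0]].round(4))
E
```

```text
[[ 0.4193  0.0058  0.046 ]
 [ 0.5728 -0.0358  0.046 ]]
0.15899035413350737 -15.15441934212451
back wall dir 75.37580413172252
front wall dir 76.0397225355278
centre [0.51931078 0.07088876 0.046     ]
tab pts 436 [ 0.46313517 -0.02581855  0.05603332] [ 0.50673148 -0.00123326  0.07658506] [ 0.47125753 -0.01600448  0.05894209]
[ 0.4681 -0.0254  0.056 ]
[ 0.5048 -0.0108  0.0563]
[ 0.4917 -0.018   0.0564]
[ 0.499  -0.0198  0.0568]
[ 0.4968 -0.0061  0.0569]
[ 0.5003 -0.0191  0.057 ]
[ 0.4686 -0.0227  0.0571]
[ 0.47   -0.0151  0.0571]
[ 0.4933 -0.0189  0.0573]
[ 0.5028 -0.021   0.0574]
[ 0.4935 -0.0036  0.0575]
[ 0.5017 -0.0164  0.0575]
[ 0.4898 -0.015   0.0576]
[ 0.4677 -0.0251  0.0576]
[ 0.5042 -0.0116  0.0577]
[ 0.4947 -0.0117  0.0577]
[ 0.5006 -0.0163  0.0578]
[ 0.4924 -0.0102  0.0578]
[ 0.4691 -0.0221  0.0579]
[ 0.5043 -0.0041  0.0579]
[ 0.4666 -0.0251  0.0579]
[ 0.5008 -0.0056  0.058 ]
[ 0.4949 -0.0032  0.058 ]
[ 0.502  -0.0092  0.0581]
[ 0.5033 -0.004   0.0581]
[ 0.4913 -0.0179  0.0582]
[ 0.4914 -0.0125  0.0582]
[ 0.5021 -0.0159  0.0583]
[ 0.4997 -0.0143  0.0584]
[ 0.4999 -0.0035  0.
[... 660 characters left out ...]
4705 -0.0155  0.0697]
[ 0.4661 -0.025   0.0706]
[ 0.4701 -0.0184  0.0711]
[ 0.4704 -0.0179  0.0717]
[ 0.467  -0.0251  0.0722]
[ 0.4662 -0.0242  0.0729]
[ 0.4642 -0.0243  0.0736]
[ 0.4705 -0.0173  0.0741]
[ 0.4695 -0.0172  0.0743]
[ 0.4684 -0.0236  0.0745]
[ 0.471  -0.0135  0.0748]
[ 0.4698 -0.0199  0.075 ]
[ 0.4663 -0.017   0.0751]
[ 0.4652 -0.0235  0.0754]
[ 0.469  -0.019   0.0756]
[ 0.4691 -0.0138  0.0758]
[ 0.4692 -0.0128  0.0759]
[ 0.4682 -0.0225  0.0763]
[190, 153] [0.5787 0.2203 0.1951]
[210, 190] [0.5571 0.2105 0.1888]
[260, 250] [0.5266 0.1881 0.1555]
[190, 270] [0.5128 0.2205 0.1951]
[340, 300] [0.5035 0.1532 0.0668]
[230, 80] [0.617  0.1982 0.1947]
[170, 318] [0.4886 0.2316 0.1949]
```

Emit:
send_rows(
  slide=[
    [0,0,-2],
    [0,0,-2.5],
    [0,0,-2],
    [0,0,0],
    [0,0,0],
    [0,0,0],
    [0,0,0],
    [0,0,0],
    [0,0,0],
    [0,0,0],
  ],
  twist=[-0.13,-0.13,-0.13,-0.13,-0.13,-0.13,-0.13,-0.13,-0.13,-0.13],
  claw=0,
)

```text
t: 14.0
ee_pos: [0.5308, -0.2149, 0.2371]
tcp_rot: [0.992, -0.116, -0.035, -0.022]
ft_force: [-0.2, 0.6, 0.6]
finger_gap: -0.0
```

```bash
cat >> st.py <<'E'
rc=np.array([.519,.0705,0]); ry_=np.radians(-14.8)
RX=np.array([np.cos(ry_),np.sin(ry_),0]); RY=np.array([-RX[1],RX[0],0])
def rad(x,y,z): return rc+x*RX+y*RY+[0,0,z]
p=s['ee_pos']; print('radio pos',((p-rc)@RX).round(4),((p-rc)@RY).round(4),p[2].round(4))
E
python3 - <<'E'
from st import *
print(tool(rad(-.025,.205,.26)))
E
```

```text
t 14.0 pos [ 0.5308 -0.2149  0.2371] yaw -13.31 F [-0.22  0.57  0.63] gap -0.0
radio pos 0.0844 -0.2729 0.2371
[ -9.83 -48.09   0.17]
```

Emit:
send_rows(
  slide=[
    [-0.3,-1.5,-0.5],
    [-0.6,-3,0],
    [-0.6,-3,0],
    [-0.6,-3,0],
    [-0.6,-3,0],
    [-0.6,-3,0],
    [-0.6,-3,0],
    [-0.6,-3,0],
    [-0.6,-3,0],
    [-0.6,-3,0],
  ],
  twist=[0,0,0,0,0,0,0,0,0,0],
)

```text
t: 15.0
ee_pos: [0.5377, 0.0932, 0.247]
tcp_rot: [0.99, -0.133, -0.049, -0.026]
ft_force: [-0.1, 0.0, -0.2]
finger_gap: 0.003
```

```bash
python3 - <<'E'
from st import *
print(tool(rad(-.025,.205,.26)),R.round(3))
E
```

```text
t 15.0 pos [0.5377 0.0932 0.247 ] yaw -15.16 F [-0.08  0.02 -0.16] gap 0.003
radio pos 0.0122 0.0267 0.247
[ -3.95 -17.83  -0.21] [[ 0.96  -0.265 -0.089]
 [-0.26  -0.963  0.064]
 [-0.103 -0.038 -0.994]]
```

Emit:
send_rows(
  slide=[
    [-0.4,-1.8,0],
    [-0.4,-2,0],
    [-0.4,-2,0],
    [-0.4,-2,0],
    [-0.4,-2,0],
    [-0.4,-2,0],
    [-0.4,-2,0],
    [-0.4,-2,0],
    [-0.4,-1.8,0],
    [0,0,0],
  ],
  twist=[0,0,0,0,0,0,0,0,0,0],
)

```text
t: 16.0
ee_pos: [0.5381, 0.2916, 0.248]
tcp_rot: [0.988, -0.143, -0.061, -0.023]
ft_force: [-0.5, -0.7, 0.6]
finger_gap: -0.001
```

```bash
python3 - <<'E'
from st import *
print(tool(rad(-.025,.205,.17)),R.round(3))
f=grab_frame("wrist"); save(f,"w8")
f=grab_frame("scene"); save(f,"s8"); c=f["img"][80:280,270:470,::-1]; cv2.imwrite("pics/c9.png",cv2.resize(c,None,fx=3,fy=3,interpolation=cv2.INTER_CUBIC))
E
```

```text
t 16.0 pos [0.5381 0.2916 0.248 ] yaw -16.39 F [-0.48 -0.74  0.55] gap -0.001
radio pos -0.038 0.2187 0.248
[2.32 1.54 7.53] [[ 0.952 -0.286 -0.114]
 [-0.28  -0.958  0.063]
 [-0.127 -0.028 -0.991]]
```

View pics/c9.png

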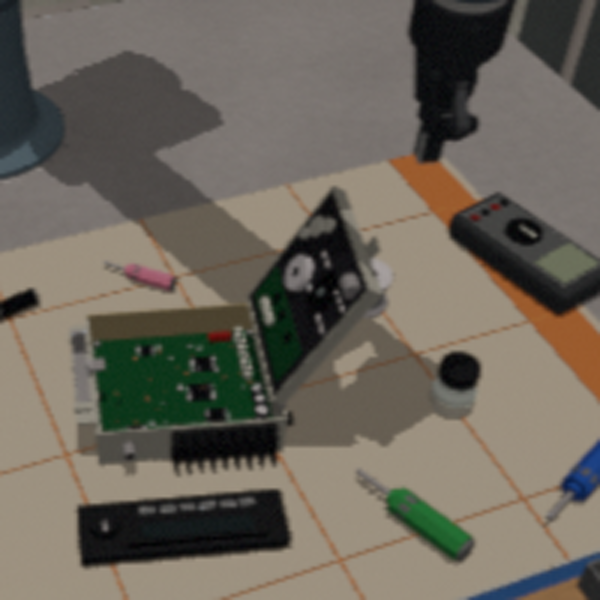

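View pics/w8.png

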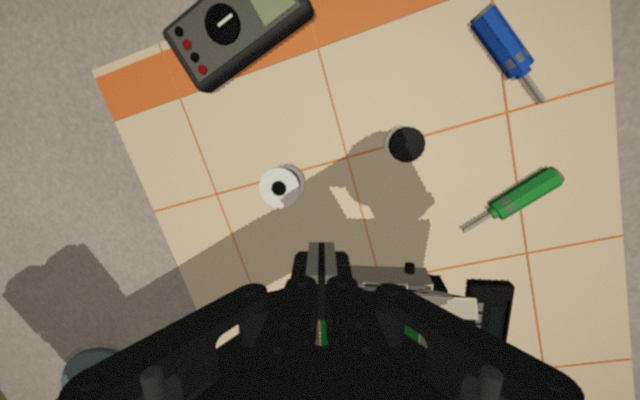

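Emit:
send_rows(
  slide=[
    [0.3,0.2,1],
    [0.3,0.2,1.5],
    [0.3,0.2,1.5],
    [0.3,0.2,1.5],
    [0.3,0.2,1.2],
    [0,0,0],
  ],
  twist=[0,0,0,0,0,0],
)

```text
t: 16.7
ee_pos: [0.5403, 0.2759, 0.1702]
tcp_rot: [0.987, -0.147, -0.064, -0.021]
ft_force: [-0.0, -0.5, 0.6]
finger_gap: 0.001
```

```bash
python3 - <<'E'
from st import *
print(tool(rad(-.03,.165,.175)),R.round(3))
E
```

```text
t 16.7 pos [0.5403 0.2759 0.1702] yaw -16.82 F [-0.03 -0.49  0.55] gap 0.001
radio pos -0.0318 0.2041 0.1702
[ 0.26  3.88 -0.61] [[ 0.949 -0.292 -0.12 ]
 [-0.287 -0.956  0.061]
 [-0.132 -0.023 -0.991]]
```

Emit:
send_rows(
  slide=[
    [0,1,0],
    [0,1,-0.1],
    [0,1,-0.1],
    [0,1,-0.1],
    [0,1,-0.1],
    [0,1,-0.1],
  ],
  twist=[0,0,0,0,0,0],
)

```text
t: 17.3
ee_pos: [0.5253, 0.2164, 0.179]
tcp_rot: [0.987, -0.146, -0.059, -0.025]
ft_force: [1.6, 2.9, 3.0]
finger_gap: 0.002
```

```bash
python3 - <<'E'
from st import *
f=grab_frame("scene"); save(f,"s9"); c=f["img"][80:280,270:470,::-1]; cv2.imwrite("pics/c10.png",cv2.resize(c,None,fx=3,fy=3,interpolation=cv2.INTER_CUBIC))
E
```

```text
t 17.3 pos [0.5253 0.2164 0.179 ] yaw -16.75 F [1.64 2.86 2.96] gap 0.002
radio pos -0.0312 0.1427 0.179
```

View pics/c10.png

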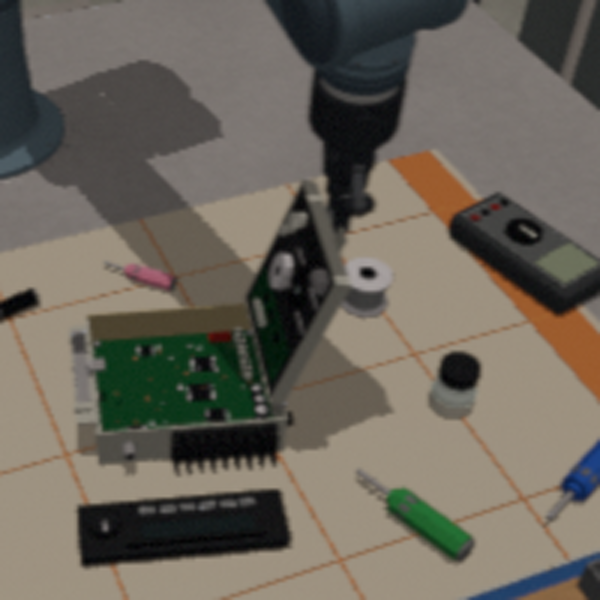

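The deck is moving with the finger, at about 4 N. I'll carry on along the arc.

Emit:
send_rows(
  slide=[
    [0,1,-0.2],
    [0,1,-0.2],
    [0,1,-0.2],
    [0,1,-0.2],
    [0,1,-0.2],
  ],
  twist=[0,0,0,0,0],
)

```text
t: 17.85
ee_pos: [0.5098, 0.1626, 0.1867]
tcp_rot: [0.987, -0.147, -0.06, -0.024]
ft_force: [1.0, 1.2, -1.1]
finger_gap: -0.004
```

```bash
python3 - <<'E'
from st import *
for th in [1.3,1.0]:
  print(th,tool(rad(-.03,.095-.139*np.cos(th),.051+.139*np.sin(th))))
print(R[:,2].round(3))
E
```

```text
t 17.85 pos [0.5098 0.1626 0.1867] yaw -16.79 F [ 0.98  1.2  -1.06] gap -0.004
radio pos -0.0324 0.0867 0.1867
1.3 [0.36 2.88 0.05]
1.0 [0.7  6.72 1.6 ]
[-0.111  0.064 -0.992]
```

Emit:
send_rows(
  slide=[
    [0.1,1,0],
    [0.1,1,0],
    [0.1,1,0.1],
    [0.1,1,0.3],
    [0.1,0.9,0.4],
    [0.1,0.9,0.4],
    [0.1,0.9,0.4],
  ],
  twist=[0,0,0,0,0,0,0],
)

```text
t: 18.55
ee_pos: [0.4919, 0.0912, 0.1656]
tcp_rot: [0.987, -0.147, -0.062, -0.023]
ft_force: [1.4, 0.7, -0.6]
finger_gap: 0.0
```

```bash
python3 - <<'E'
from st import *
for th in [1.0,.85,0.7,.55,.4]:
  print(th,tool(rad(-.03,.095-.139*np.cos(th),.051+.139*np.sin(th))))
print(R[:,2].round(3))
f=grab_frame("scene"); save(f,"s10"); c=f["img"][80:280,270:470,::-1]; cv2.imwrite("pics/c11.png",cv2.resize(c,None,fx=3,fy=3,interpolation=cv2.INTER_CUBIC))
E
```

```text
t 18.55 pos [0.4919 0.0912 0.1656] yaw -16.83 F [ 1.39  0.69 -0.59] gap 0.0
radio pos -0.0315 0.0131 0.1656
1.0 [ 0.09 -0.69 -0.23]
0.85 [0.31 1.01 0.95]
0.7 [0.55 2.51 2.38]
0.55 [0.81 3.77 4.02]
0.4 [1.09 4.77 5.82]
[-0.116  0.064 -0.991]
```

View pics/c11.png

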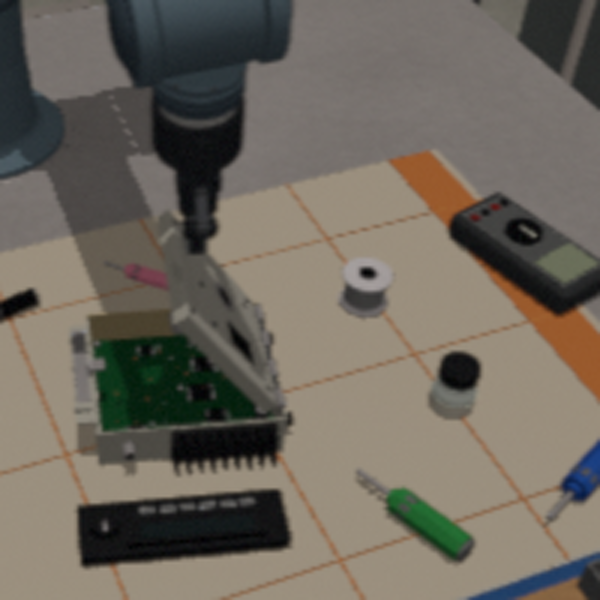

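Emit:
send_rows(
  slide=[
    [0.1,0.8,0.6],
    [0.1,0.7,0.7],
    [0.1,0.7,0.7],
    [0.1,0.6,0.8],
    [0.1,0.6,0.8],
    [0.1,0.5,0.8],
    [0.1,0.4,0.8],
  ],
  twist=[0,0,0,0,0,0,0],
)

```text
t: 19.3
ee_pos: [0.4794, 0.046, 0.1077]
tcp_rot: [0.987, -0.147, -0.061, -0.022]
ft_force: [1.5, 0.8, 1.1]
finger_gap: 0.004
```

```bash
python3 - <<'E'
from st import *
for th in [.4,.3,.2,.1,0]:
  print(th,tool(rad(-.03,.095-.139*np.cos(th),.051+.139*np.sin(th))))
print(R[:,2].round(3))
E
```

```text
t 19.3 pos [0.4794 0.046  0.1077] yaw -16.86 F [1.54 0.84 1.14] gap 0.004
radio pos -0.0321 -0.0338 0.1077
0.4 [ 0.23 -0.08  0.23]
0.3 [0.42 0.43 1.51]
0.2 [0.6  0.81 2.83]
0.1 [0.78 1.05 4.19]
0 [0.96 1.16 5.56]
[-0.114  0.061 -0.992]
```

Now the slow part, at 5 mm per row or less (under 0.4 rad/s).

Emit:
send_rows(
  slide=[
    [0.1,0.2,0.5],
    [0.1,0.2,0.5],
    [0.1,0.2,0.5],
    [0.1,0.1,0.5],
    [0.1,0.1,0.5],
    [0.1,0.1,0.5],
    [0.1,0.1,0.5],
    [0,0,0.5],
  ],
  twist=[0,0,0,0,0,0,0,0],
)

```text
t: 20.1
ee_pos: [0.4775, 0.0361, 0.0624]
tcp_rot: [0.987, -0.147, -0.062, -0.022]
ft_force: [-0.2, -0.1, 0.1]
finger_gap: -0.002
```

Emit:
send_rows(
  slide=[
    [0,0,0.4],
    [0,0,0.3],
    [0,0,0.3],
  ],
  twist=[0,0,0],
)

```text
t: 20.4
ee_pos: [0.4765, 0.0367, 0.0515]
tcp_rot: [0.987, -0.147, -0.062, -0.022]
ft_force: [0.2, -1.5, 9.5]
finger_gap: -0.001
```

Emit:
send_rows(
  slide=[
    [0,0,0.2],
    [0,0,0.2],
  ],
  twist=[0,0],
)

```text
t: 20.6
ee_pos: [0.477, 0.0366, 0.0511]
tcp_rot: [0.987, -0.146, -0.063, -0.021]
ft_force: [-8.5, -0.4, 21.4]
finger_gap: -0.0
```

```bash
python3 - <<'E'
from st import *
f=grab_frame("scene"); save(f,"s11"); c=f["img"][130:280,250:450,::-1]; cv2.imwrite("pics/c12.png",cv2.resize(c,None,fx=4,fy=4,interpolation=cv2.INTER_CUBIC))
E
```

```text
t 20.6 pos [0.477  0.0366 0.0511] yaw -16.77 F [-8.52 -0.39 21.39] gap -0.0
radio pos -0.0319 -0.0435 0.0511
```

View pics/c12.png

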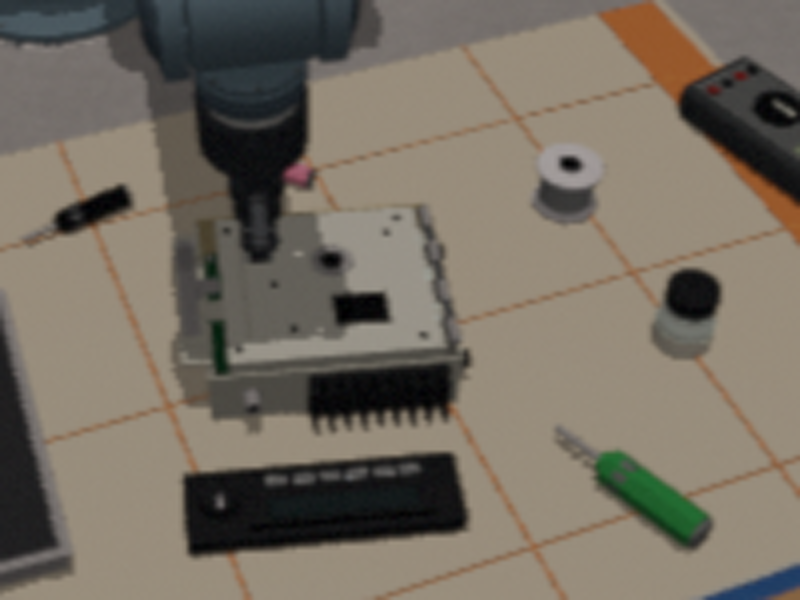

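The deck lies flat on its stop, with the force rising to 21 N without further travel. I'll back off and look at the latch.

Emit:
send_rows(
  slide=[
    [0,0,-0.5],
    [0,0,-1],
    [0,0,-2],
    [0,-0.5,-3],
    [0,-1,-3],
    [0,-1,-3],
    [0,0,0],
  ],
  twist=[0,0,0,0,0,0,0],
)

```text
t: 21.35
ee_pos: [0.4997, 0.0536, 0.1821]
tcp_rot: [0.987, -0.147, -0.063, -0.022]
ft_force: [0.7, -0.1, 0.3]
finger_gap: -0.001
```

```bash
python3 - <<'E'
from st import *
f=grab_frame("wrist"); save(f,"w12")
P=cloud(f); 
# tab points & deck plane
d=(P-rc); X=d@RX; Y=d@RY; Z=P[...,2]
m=(Y<-.090)&(Y>-.115)&(Z>.063)&(Z<.08)&(abs(X)<.06); print("tab",m.sum(),[ (v[m].min().round(4),np.median(v[m]).round(4),v[m].max().round(4)) for v in (X,Y,Z)])
for y in [-.07,-.05,-.02,.02,.05]:
  m=(abs(Y-y)<.004)&(abs(X)<.06)&(Z>.03)&(Z<.065); print(y,m.sum(),np.median(Z[m]) if m.any() else None)
f=grab_frame("top"); save(f,"t12")
E
```

```text
t 21.35 pos [0.4997 0.0536 0.1821] yaw -16.81 F [ 0.67 -0.14  0.25] gap -0.001
radio pos -0.0143 -0.0212 0.1821Traceback (most recent call last):
  File "<stdin>", line 6, in <module>
    return umr_minimum(a, axis, None, out, keepdims, initial, where)
ValueError: zero-size array to reduction operation minimum which has no identity
```

View pics/w12.png

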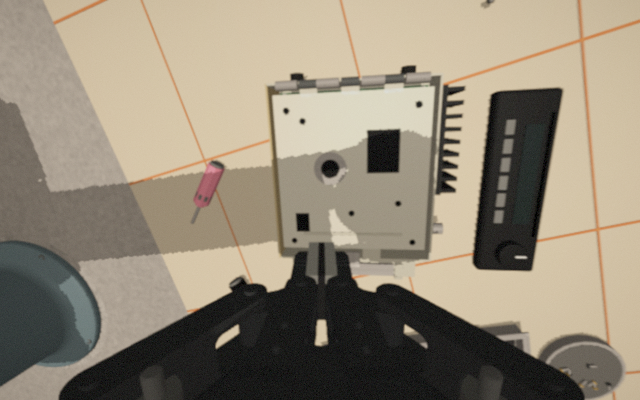

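```bash
python3 - <<'E'
from st import *
print(tool(rad(-.07,-.101,.11)),tool(rad(-.07,-.101,.06)))
f=load("w12");P=cloud(f); d=(P-rc); X=d@RX; Y=d@RY; Z=P[...,2]
for y in [-.07,-.05,-.02,.02,.05]:
  m=(abs(Y-y)<.004)&(abs(X)<.06)&(Z>.03)&(Z<.065); print(y,m.sum(),np.median(Z[m]) if m.any() else None)
E
```

```text
t 21.4 pos [0.4982 0.0535 0.1798] yaw -16.82 F [ 0.24 -0.77 -0.43] gap 0.002
radio pos -0.0158 -0.0218 0.1798
[-4.15  8.29  7.42] [-3.47  8.4  12.37]
-0.07 701 0.05230147248116556
-0.05 891 0.05235442643374356
-0.02 976 0.0523708169126621
0.02 1102 0.05258330948187232
0.05 1186 0.05240055187226372
```

Deck depth reads 52.3 to 52.6 mm at every distance from the hinge, so it is level and flat. Now to the latch.

Emit:
send_rows(
  slide=[
    [-0.4,0.8,0],
    [-0.6,1.2,0],
    [-0.6,1.2,0.5],
    [-0.6,1.2,1],
    [-0.6,1.2,1],
    [-0.6,1.2,1],
    [-0.6,1,1],
    [-0.2,0.5,1],
    [0,0,1],
    [0,0,0],
  ],
  twist=[0,0,0,0,0,0,0,0,0,0],
)

```text
t: 22.4
ee_pos: [0.4094, -0.0154, 0.1067]
tcp_rot: [0.986, -0.149, -0.075, -0.022]
ft_force: [0.4, 0.7, 0.2]
finger_gap: 0.002
```

```bash
python3 - <<'E'
from st import *
print(tool(rad(-.068,-.101,.06)))
f=grab_frame("scene"); save(f,"s13"); c=f["img"][130:280,230:430,::-1]; cv2.imwrite("pics/c13.png",cv2.resize(c,None,fx=4,fy=4,interpolation=cv2.INTER_CUBIC))
f=grab_frame("wrist"); save(f,"w13")
E
```

```text
t 22.4 pos [ 0.4094 -0.0154  0.1067] yaw -17.13 F [0.4  0.72 0.22] gap 0.002
radio pos -0.0841 -0.111 0.1067
[ 2.27 -0.97  4.39]
```

View pics/c13.png

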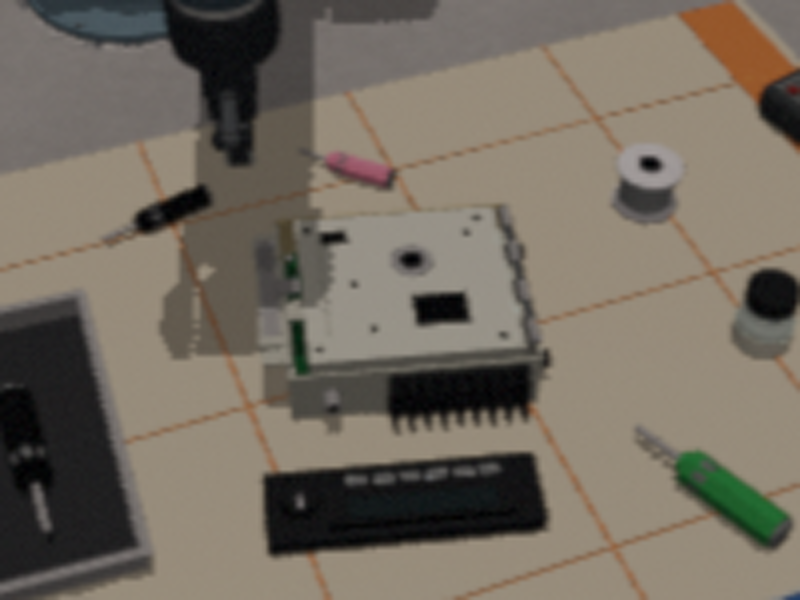

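View pics/w13.png

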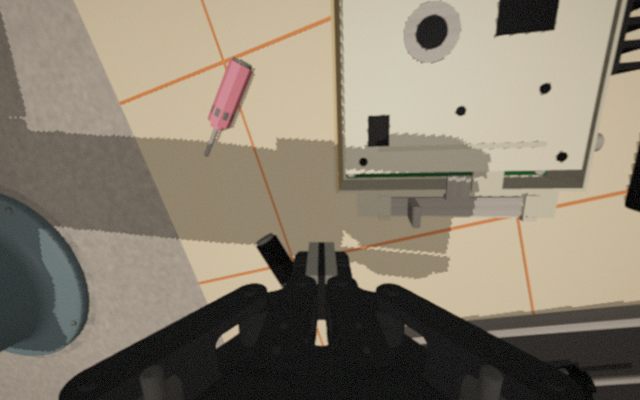

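```bash
python3 - <<'E'
from st import *
f=load("w13");P=cloud(f)[190:235,380:450].reshape(-1,3); d=(P-rc); X=d@RX; Y=d@RY; Z=P[:,2]
m=(Z>.064)&(Z<.09); print(m.sum(),[np.percentile(v[m],[3,50,97]).round(4) for v in (X,Y,Z)])
print(tool(rad(-.062,-.101,.06)),R[:,2]@RX,R[:,2]@RY)
E
```

```text
t 22.5 pos [ 0.4108 -0.0156  0.1082] yaw -17.09 F [-0.67 -1.22  0.11] gap -0.001
radio pos -0.0826 -0.1108 0.1082
267 [array([-0.0302, -0.028 , -0.025 ]), array([-0.1047, -0.0971, -0.0916]), array([0.0655, 0.0748, 0.0764])]
[ 2.73 -0.97  4.47] -0.15141318251580738 0.027365607978931308
```

Emit:
send_rows(
  slide=[
    [0.4,-0.3,0.5],
    [0.4,-0.3,0.8],
    [0.4,-0.3,0.8],
    [0.4,-0.3,0.8],
    [0.4,0,0.8],
    [0.2,0,0.7],
    [0,0,0],
  ],
  twist=[0,0,0,0,0,0,0],
)

```text
t: 23.2
ee_pos: [0.4329, -0.0063, 0.0584]
tcp_rot: [0.986, -0.148, -0.073, -0.022]
ft_force: [0.1, -1.0, -0.4]
finger_gap: 0.002
```

```bash
python3 - <<'E'
from st import *
print(tool(rad(-.05,-.099,.06)))
f=grab_frame("wrist"); save(f,"w14")
E
```

```text
t 23.2 pos [ 0.4329 -0.0063  0.0584] yaw -16.94 F [ 0.1  -1.03 -0.44] gap 0.002
radio pos -0.0636 -0.0963 0.0584
[ 1.33  0.22 -0.37]
```

View pics/w14.png

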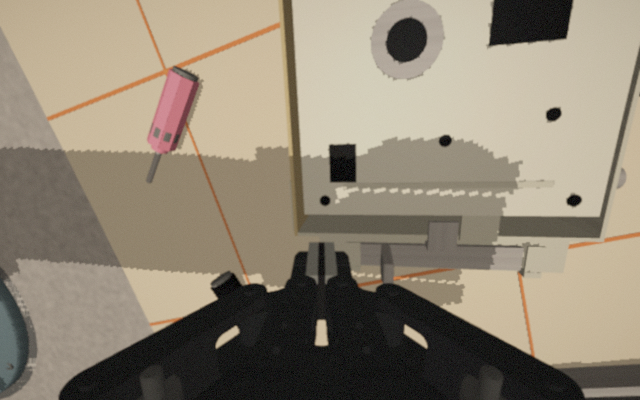

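Emit:
send_rows(
  slide=[
    [0.4,0.1,-0.1],
    [0.4,0.1,-0.1],
    [0.4,0,-0.1],
    [0.4,0,-0.1],
  ],
  twist=[0,0,0,0],
)

```text
t: 23.65
ee_pos: [0.4496, -0.014, 0.0613]
tcp_rot: [0.986, -0.148, -0.072, -0.021]
ft_force: [-2.7, 1.3, -1.0]
finger_gap: 0.003
```

Emit:
send_rows(
  slide=[
    [0.3,0,-0.1],
    [0.3,0,0],
    [0.3,0,0],
  ],
  twist=[0,0,0],
)

```text
t: 23.95
ee_pos: [0.4581, -0.0166, 0.061]
tcp_rot: [0.986, -0.148, -0.073, -0.022]
ft_force: [-2.0, 0.4, 3.1]
finger_gap: -0.003
```

```bash
python3 - <<'E'
from st import *
print(tool(rad(-.03,-.099,.06)))
E
```

```text
t 23.95 pos [ 0.4581 -0.0166  0.061 ] yaw -16.96 F [-2.    0.43  3.1 ] gap -0.003
radio pos -0.0366 -0.0998 0.061
[ 0.66 -0.1   0.01]
```

Emit:
send_rows(
  slide=[
    [0.3,0,0],
    [0.3,0,0],
  ],
  twist=[0,0],
)

```text
t: 24.15
ee_pos: [0.4645, -0.0185, 0.0604]
tcp_rot: [0.986, -0.148, -0.073, -0.022]
ft_force: [-2.3, 0.5, 2.4]
finger_gap: 0.001
```

Emit:
send_rows(
  slide=[
    [0.2,0,0],
    [0.2,0,0],
  ],
  twist=[0,0],
)

```text
t: 24.35
ee_pos: [0.4655, -0.019, 0.06]
tcp_rot: [0.986, -0.147, -0.078, -0.022]
ft_force: [-12.2, 2.1, 14.4]
finger_gap: -0.003
```

The force has risen to 12 N without travel, so the latch should be at its stop. I'll back off and check.

Emit:
send_rows(
  slide=[
    [-0.4,0,0],
    [-0.8,0,0],
    [-1,0,0],
    [0,0,-1],
    [0,0,-2],
    [0,0,-3],
    [-1,0,-3],
    [-1,-0.5,-2],
    [0,0,0],
  ],
  twist=[0,0,0,0,0,0,0,0,0],
)

```text
t: 25.25
ee_pos: [0.4435, -0.0097, 0.1829]
tcp_rot: [0.986, -0.148, -0.074, -0.021]
ft_force: [0.4, -0.1, 0.2]
finger_gap: 0.001
```

```bash
python3 - <<'E'
from st import *
f=grab_frame("wrist"); save(f,"w15")
P=cloud(f).reshape(-1,3); d=(P-rc); X=d@RX; Y=d@RY; Z=P[:,2]
m=(Z>.066)&(Z<.085)&(Y<-.085)&(Y>-.115)&(abs(X)<.05); print(m.sum(),[np.percentile(v[m],[3,50,97]).round(4) for v in (X,Y,Z)])
for y in [-.07,-.05,-.02,.02,.05]:
  m=(abs(Y-y)<.004)&(X>-.06)&(X<.06)&(Z>.03)&(Z<.065); print(y,m.sum(),np.median(Z[m]) if m.any() else None)
f=grab_frame("scene"); save(f,"s15"); c=f["img"][130:280,190:390,::-1]; cv2.imwrite("pics/c15.png",cv2.resize(c,None,fx=4,fy=4,interpolation=cv2.INTER_CUBIC))
E
```

```text
t 25.25 pos [ 0.4435 -0.0097  0.1829] yaw -16.94 F [ 0.4  -0.08  0.2 ] gap 0.001
radio pos -0.0526 -0.0968 0.1829
112 [array([-0.0127, -0.0103, -0.0076]), array([-0.1049, -0.0976, -0.0918]), array([0.0689, 0.0749, 0.0764])]
-0.07 1110 0.05238657415677776
-0.05 1194 0.05246013922818521
-0.02 1306 0.05240814147310161
0.02 1488 0.05265647093321146
0.05 1661 0.052479194616107325
```

View pics/w15.png

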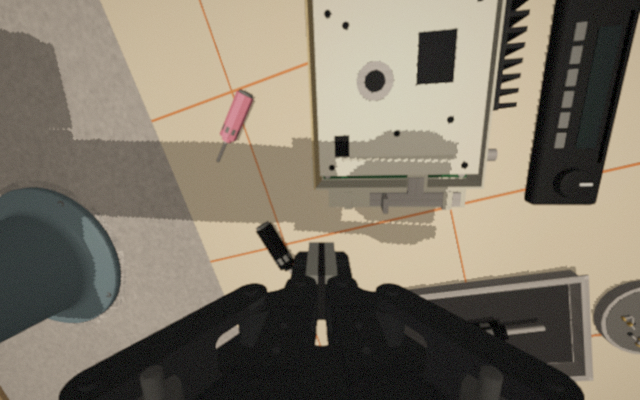

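View pics/c15.png

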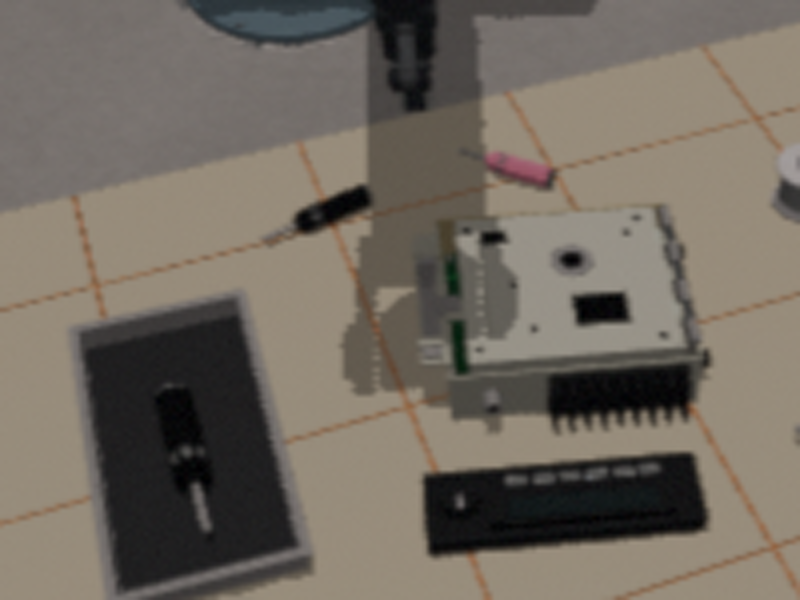

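The tab moved 17.7 mm, the deck is level, the driver lies in the tray, and the arm is clear. Handing in.

```bash
python3 -c "
from plant import close_job; print(close_job())"
```

```text
the job is handed in; nothing more can be done
None
```

I laid the larger black screwdriver from the radio in the tray, folded the deck flat, and slid the latch across. I handed the job in at about 25 s; it reports no verdict.

**What my last checks showed**
- **Screwdriver:** it lies flat and let go in the tray, near the middle, in the last scene and wrist pictures.
- **Deck:** its top reads about 52.5 mm high at every distance from the hinge. That is level, and within the 2 mm calibration of the nominal 51 mm. I brought the last stretch down at 5 mm per row or less, and the final press on the stop read 21 N at the wrist, through the deck and not on the circuit board.
- **Latch:** its tab moved 17.7 mm by depth measurement and stopped with about 12 N sideways and 14 N vertical at the wrist.
- **Bystanders:** those visible in the pictures look unmoved. I checked this by eye only and did not measure it.

**What went wrong on the way**
- **Grip:** the first one was about 1 cm too high, because the arm drifted on a quick descent. I reopened, went lower and gripped again before lifting.
- **Tool tilt:** it grew to about 8° by the end; I allowed for it in the later moves.

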